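# Tighten the window ring of a view cell with a two-pin spanner

### The arm

A 6-joint arm with a two-finger parallel gripper is mounted at the origin on a cart in front of the work surface, level with it; the furniture and walls round the work are solid. World frame = base frame: x ahead of the robot, y to its left, z up, the work surface at z = 0. Lengths are in m, angles in rad, forces in N, time in s.
With the tool pointing down it reaches from about 0.3 to 0.775 m from the base axis. Payload 14.6 kg.
Tool frame: the origin (TCP) lies on the centre line of the jaws, within the pads' length; the fingertips stand ctrl.nose_length ahead of it and the grasp point (between the pads) lies 3 mm ahead of it (ctrl.nose_length is the distance from the TCP to the fingertips, in m); z points along the fingers, y is the line along which they close (so a half turn about z gives the same grasp; the last joint's range is limited). The gripper opens to 94 mm and grips with 3 to 60 N. Pads are 16 mm wide; open, the fingers measure 119 mm over their backs; the gripper's body (75 mm by 177 mm) begins 78 mm behind the grasp point.
Start: joints at [1.118, 0.3, 1.521, -0, 1.321, -0.067], TCP at [0.207, 0.51, 0.227] pointing down, gripper open.
Joint ranges: [-3.03, 3.03], [-0.79, 2.21], [0.23, 2.52], [-1.04, 4.18], [0, 3.07], [-2.55, 2.55]. Speed limits (rad/s): [2.22, 2.22, 2.57, 3.14, 3.14, 3.14].

### API

Orientations are given as [roll, pitch, yaw] about the fixed x, y, z axes, in that order (R = Rz(yaw) Ry(pitch) Rx(roll)).
In Python, from plant import status, viewer, workorder, ctrl gives the robot as it stands. The module is installed in compiled form; this text tells all that it offers.
- The arm moves only by the tool drive_tool, never from a script. Its argument "increments" is a list that holds one entry, the list of rows, each a list of 7 numbers: the opening, from 0 (shut) to 1 (fully open), then the shift along the tool's x, y, z in m, then the turn, a rotation vector about the tool's x, y, z in degrees. In form: [[[fingers, dx, dy, dz, wx, wy, wz], ...]]. A call has 1 to 8 rows; each row shifts and turns the commanded pose from where the row before left it, along the tool's axes as they then stand; what a row does not reach is not made up. A row lasts 1/10 s, in which the tool goes at most 50 mm and 8.59 degrees, less where a joint would pass 70% of its speed; a pose out of reach is approached as far as the arm can. A call is refused whole if a number of a shift passes 0.05 or a number of a turn 8.59, either way. A call with a gripper value outside its range is refused whole. The fingers move at their own pace and stop on an object; the grip force is fixed at half the most. Time passes only in rows, so rows that do not move let the fingers close. It gives the time, the measured TCP pose, the force, the opening and the grip force at its end, in the units of the state.
- status.get_state(): the state, without advancing time (a new reading comes with each control period).
- viewer.get_image(name): name is "scene" or "top"; returns a dict with "pixels" (400x640x3 uint8, red, green, blue), "z_map" (400x640 float32, m along the optical axis (not along the pixel's ray), 0 where there is no reading), "K" (3x3 intrinsics, pixels), "eye" and "rotation" of the camera in the world. Camera axes: x right, y up, looking along -z (the intrinsics and any distortion apply to the point x, -y, -z); pixel columns grow to the right and rows downward; lengths in m; the calibration is good to about 2 mm. A picture is of the moment at which its call begins.
- workorder.sign_off(): hands the job in; it is judged then, once.
Trained networks look in a picture, given as the dict that the camera call returned (one of the last four; its "shot" number tells which), for a name from the list of things; names that differ only in an ending like _2 or _b are one class to them, and where a whole thing is asked for, a point or a joint stands for the part that bears it (a point fixed in the world has none). Each returns a list of dicts, best first, with "p" (0 to 1); they miss things now and then, are a little off and sometimes report something else, mostly with a low value. They report only what shows in the picture. A call takes as long as a camera call.
- viewer.find_in(query, picture): "rect" ([centre column, centre row, width, height] in pixels, round what is visible of it).
- viewer.outline_of(query, picture): "region" (400x640 bool, what is visible of it) and "rect" ([centre column, centre row, width, height] in pixels, round what is visible of it).
The state is a dict: "time": time; "qpos": joint angles; "qvel": joint speeds; "effort": joint torques, N m; "tool_pos": TCP position; "tcp_rot": TCP orientation; "wrist_force": force on the tool from outside, world axes, zero at the start; "ft_torque": the same for the moment, N m; "finger_gap": finger opening in m; "gripper_force": force on a finger pad.
Only numpy, scipy, OpenCV 4.12 (cv2) and the standard library are available. Lean on these libraries where they do the work, as an engineer would, in place of code of your own. Each camera call takes 0.05 s, during which the arm holds its last target. There are 200 camera calls.

### The job

Take the two-pin spanner from its rest, set both pins fully into the two holes of the brass ring in the view cell, and turn the ring clockwise with it until it has closed on the glass window and is tight at about 0.4 N m; past 0.55 N m the glass cracks. Push on the ring only gently (below 30 N) and do not touch the glass. Then put the spanner back standing in its rest as it was, and do not shift anything else on the bench.

Things in the scene. Friction and masses are not known exactly. Their poses are not given: they have to be found in the camera images.
- cell: round steel optical view cell on a square 124 mm aluminium foot plate, fixed to the bench; 100 mm across, 66 mm high. Capped brass fittings on its +y and -y sides reach 73 mm out, 30 mm up. Origin under the centre of the plate, z up. The bore (73 mm wide, open at the top) holds gasket, glass window and brass ring on the vertical axis through the origin
- ring_top (a point): centre of the upper face of the flat brass ring (71 mm outside, 44 mm inside) in the cell's bore, 5 to 6 mm below the steel rim. Two round blind holes (7 mm wide, 8 mm deep, rims chamfered) lie on its x axis, 29 mm either side of this point; z up. Coarse right-hand thread: clockwise from above tightens and lowers the ring, 0.8 mm per rad. It stays where it is left
- window_top (a point): centre of the glass window's upper face, 9 to 10 mm below the ring's. Loose, the ring drags at about 0.12 N m; after 0.2 to 0.85 rad (hidden, differs each time) it meets the glass, the torque steps to 0.22 N m, then rises 0.8 N m per rad as the gasket is squeezed: window sunk 0.08 mm at 0.30 N m, 0.18 mm at 0.40; it cracks beyond 0.34 mm (0.56 N m)
- spanner_grip (a point): centre of the two-pin spanner's orange grip (40 mm along x, 16 mm along y, 34 mm high, flat sides), z up; 0.13 kg. Below it a steel bar (84 mm along x, 13 mm wide, 10 mm high), underside 30 mm under this point, carries two round 5 mm pins with tapered ends, 29 mm either side along x, their tips 50 mm under this point
- spanner_tip (a point): the point midway between the tips of the spanner's two pins, on the grip's vertical axis; same axes as the grip
- rest_top (a point): centre of the upper face of the dark blue tool rest, a fixed block 112 mm along x, 52 mm along y, 34 mm high on a 136 x 64 mm foot. A pocket (70 mm along x, 14 mm along y, 24 mm deep) takes the spanner's pins while its bar lies on the upper face along x, either way round; the grip's centre is then 30 mm above this point
- tape_roll: roll of cream tape lying on the bench, 82 mm; a bystander. Origin at its underside
- white_bottle: small bottle with a white screw cap, 41 mm across, 118 mm high; a bystander. Origin at its underside
- marker_1: black and white felt marker lying on the bench, 140 mm; a bystander
- forceps: steel forceps lying on the bench, 126 mm; a bystander
- petri_dish: covered glass dish, 94 mm across, 16 mm high; a bystander. Origin at its underside

How it is judged:
By the outcome, as a careful person would: the job done as asked, in the order asked, and still so for the second after the job is handed in, with the robot touching nothing.
It also fails if it takes over 72 s, if anything falls off the work surface, if the arm or the gripper's body presses on something with over 40 N, if the wrist force passes 120 N, or if a joint passes its speed limit or range.

## Working session

There is one attempt and no reset: what is moved stays moved. The work goes in short steps, Python scripts to look and compute and a tool call to move; the robot and the scene stay as the last step left them, time stands still between calls to the robot, and variables do not carry over. Pictures are saved under pics/ and viewed, at most 10 in all, crops included, and the job is handed in when it is done.

Besides the shell and the picture viewer there is one more tool, called after ">>>" as a command line: name --argument value ..., lists and objects as JSON in quotes. drive_tool: Moves the arm, as the interface text tells. Its arguments: {"type":"object","properties":{"increments":{"type":"array","items":{"type":"array","items":{"type":"array","items":{"type":"number"}}}}},"required":["increments"]}

```bash
mkdir -p pics; cat > h.py <<'E'
import numpy as np, cv2
from plant import status, viewer, workorder, ctrl
from scipy.spatial.transform import Rotation as Rn
def pts(p):
    K=p["K"];z=p["z_map"];v,u=np.mgrid[:400,:640]
    c=np.stack([(u-K[0,2])/K[0,0]*z,-(v-K[1,2])/K[1,1]*z,-z],-1)
    w=c@np.array(p["rotation"]).T+np.array(p["eye"]); w[z==0]=np.nan
    return w
def save(p,n): cv2.imwrite("pics/"+n,p["pixels"][:,:,::-1])
E
python3 - <<'E'
from h import *
s=status.get_state();print({k:np.round(v,3).tolist() for k,v in s.items()},ctrl.nose_length)
for n in("top","scene"):
    p=viewer.get_image(n);save(p,n+"0.png");np.savez(n+"0.npz",**{k:p[k] for k in("pixels","z_map","K","eye","rotation")})
    w=pts(p);print(n,{k:type(v) for k,v in p.items()},p["eye"],p["K"],p["rotation"])
    for q in("cell","ring_top","spanner_grip","rest_top","tape_roll","white_bottle","marker_1","forceps","petri_dish"):
        for r in viewer.outline_of(q,p)[:2]:
            m=w[r["region"]];print(q,round(r["p"],2),np.round(r["rect"]),np.round(np.nanmedian(m,0),3),np.round(np.nanmin(m,0),3),np.round(np.nanmax(m,0),3))
E
```

```text
{'time': 0.0, 'qpos': [1.118, 0.3, 1.522, -0.0, 1.321, -0.067], 'qvel': [0.001, 0.001, 0.001, -0.001, -0.001, -0.001], 'effort': [0.001, -53.183, -35.274, 0.071, 0.024, -0.0], 'tool_pos': [0.207, 0.509, 0.227], 'tcp_rot': [-3.14, -0.0, 2.756], 'wrist_force': [-0.828, -0.542, -0.28], 'ft_torque': [-0.004, 0.029, -0.019], 'gripper_force': 0.0, 'finger_gap': 0.094} 0.022Traceback (most recent call last):
  File "<stdin>", line 5, in <module>
  File "h.py", line 7, in pts
    w=c@np.array(p["rotation"]).T+np.array(p["eye"]); w[z==0]=np.nan
      ~~~~~~~~~~~~~~~~~~~~~~~~~~~^~~~~~~~~~~~~~~~~~~
ValueError: operands could not be broadcast together with shapes (400,640) (3,)
```

```bash
sed -i 's/np.array(p\["rotation"\]).T/Rn.from_euler("xyz",p["rotation"]).as_matrix().T/' h.py
python3 - <<'E'
from h import *
for n in("top","scene"):
    p=viewer.get_image(n);save(p,n+"0.png");np.savez(n+"0.npz",**{k:p[k] for k in("pixels","z_map","K","eye","rotation")})
    w=pts(p);print(n,list(p),p["eye"],p["K"],p["rotation"])
    for q in("cell","ring_top","spanner_grip","rest_top","tape_roll","white_bottle","marker_1","forceps","petri_dish"):
        for r in viewer.outline_of(q,p)[:2]:
            m=w[r["region"]];print(q,round(r["p"],2),np.round(r["rect"]),np.round(np.nanmedian(m,0),3),np.round(np.nanmin(m,0),3),np.round(np.nanmax(m,0),3))
E
```

```text
top ['pixels', 'z_map', 'K', 'eye', 'rotation', 'shot'] [0.49059681 0.07180743 1.00768045] [[383.26383511   0.         315.72030644]
 [  0.         383.26383511 186.74818512]
 [  0.           0.           1.        ]] [ 0.08228192  0.02184164 -1.55811036]
cell 0.64 [289. 206.  64.  61.] [0.517 0.149 0.014] [ 0.442  0.086 -0.002] [0.595 0.236 0.072]
ring_top 0.81 [288. 208.  31.  29.] [0.517 0.157 0.06 ] [0.483 0.125 0.038] [0.552 0.194 0.065]
spanner_grip 0.8 [417. 210.  14.  31.] [ 0.513 -0.15   0.064] [ 0.472 -0.165  0.008] [ 0.554 -0.143  0.086]
rest_top 0.75 [410. 211.  25.  62.] [ 0.509 -0.141  0.033] [ 0.445 -0.187 -0.003] [ 0.584 -0.117  0.08 ]
rest_top 0.64 [292. 207.  26.  29.] [0.518 0.16  0.058] [0.485 0.125 0.04 ] [0.554 0.191 0.065]
tape_roll 0.74 [283. 150.  30.  32.] [0.67  0.183 0.019] [0.629 0.144 0.   ] [0.71  0.224 0.026]
white_bottle 0.67 [251. 145.  24.  23.] [0.665 0.254 0.105] [ 0.65   0.24  -0.003] [0.716 0.302 0.123]
marker_1 0.53 [219. 190.  41.  44.] [0.569 0.345 0.011] [ 0.508  0.305 -0.003] [0.62  0.394 0.017]
petri_dish 0.96 [410. 143.  39.  28.] [ 0.692
[... 1028 characters left out ...]
ottle 0.98 [309. 130.  19.  45.] [0.661 0.245 0.071] [ 0.647  0.234 -0.003] [0.756 0.366 0.12 ]
marker_1 0.79 [252. 146.  56.   8.] [0.572 0.335 0.01 ] [0.509 0.3   0.003] [0.616 0.388 0.015]
marker_1 0.65 [328. 165.  36.  29.] [0.666 0.176 0.017] [ 0.626  0.138 -0.003] [0.721 0.226 0.023]
forceps 0.55 [360. 225.  54.  15.] [0.601 0.019 0.004] [ 0.587 -0.057 -0.003] [0.65  0.042 0.009]
forceps 0.42 [365. 285.  36.  35.] [ 0.507 -0.16   0.061] [ 0.469 -0.165 -0.002] [ 0.568 -0.102  0.084]
petri_dish 0.63 [433. 249.  50.  45.] [ 0.686 -0.156  0.016] [ 0.643 -0.199  0.002] [ 0.737 -0.107  0.022]
petri_dish 0.42 [308. 130.  18.  47.] [0.661 0.244 0.072] [ 0.647  0.234 -0.001] [0.778 0.407 0.12 ]
```

View pics/top0.png

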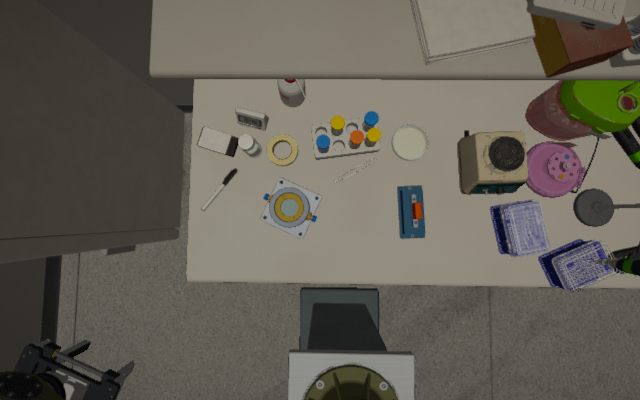

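View pics/scene0.png

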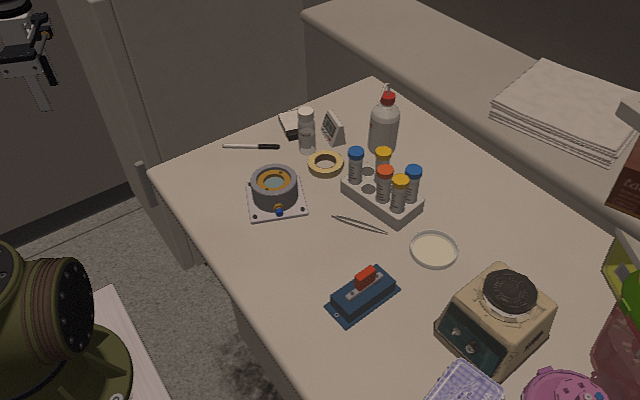

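```bash
cat >> h.py <<'E'
def proj(p,X):
    c=(np.asarray(X)-p["eye"])@Rn.from_euler("xyz",p["rotation"]).as_matrix()
    K=p["K"];return np.stack([K[0,2]+K[0,0]*c[...,0]/-c[...,2],K[1,2]+K[1,1]*c[...,1]/c[...,2]],-1)
def ortho(p,x0,y0,z,half=.06,n=300):
    # rows: x decreasing downward, cols: y decreasing rightward
    a=np.linspace(half,-half,n);X=np.stack(np.broadcast_arrays((x0+a)[:,None],(y0+a)[None,:],z),-1)
    m=proj(p,X).astype(np.float32);return cv2.remap(p["pixels"],m[...,0],m[...,1],cv2.INTER_CUBIC)
def rect(p,mask,z):
    "minAreaRect of mask pixels cast on plane z -> centre,size,yaw"
    v,u=np.nonzero(mask);K=p["K"];R=Rn.from_euler("xyz",p["rotation"]).as_matrix()
    d=np.stack([(u-K[0,2])/K[0,0],-(v-K[1,2])/K[1,1],-np.ones(len(u))],-1)@R.T
    P=(np.array(p["eye"])+d*((z-p["eye"][2])/d[:,2])[:,None])[:,:2]
    return P,cv2.minAreaRect((P*1000).astype(np.float32))
E
python3 - <<'E'
from h import *
tiles=[]
for n in("top","scene"):
    p=dict(np.load(n+"0.npz"));w=pts(p);x,y,z=w[...,0],w[...,1],w[...,2]
    hsv=cv2.cvtColor(p["pixels"],cv2.COLOR_RGB2HSV);H,S,V=cv2.split(hsv)
    box=(abs(x-.51)<.1)&(abs(y+.15)<.07)
    for nm,m,zz in(("grip",box&(z>.07)&((H<12)|(H>170))&(S>120),.08),("resttop",box&(abs(z-.034)<.006)&(H>90)&(H<125)&(S>80),.034)):
        P,r=rect(p,m,zz);print(n,nm,m.sum(),np.round(P.mean(0),4),r, "zmed",np.nanmedian(z[m]))
    rim=(abs(x-.517)<.07)&(abs(y-.157)<.07)&(z>.0625)&(S<70)
    ring=(abs(x-.517)<.05)&(abs(y-.157)<.05)&(H>12)&(H<32)&(S>120)&(z>.05)
    for nm,m,zz in(("rim",rim,.066),("ring",ring,.0605)):
        P,r=rect(p,m,zz);c,rad=cv2.minEnclosingCircle((P*1000).astype(np.float32));print(n,nm,m.sum(),np.round(c,1),rad,r,np.nanmedian(z[m]))
    a=ortho(p,.517,.157,.0605,.05,390);b=ortho(p,.511,-.15,.034,.075,390)
    tiles.append(np.hstack([a,b]))
cv2.imwrite("pics/o.png",cv2.resize(np.vstack(tiles),(600,600))[:,:,::-1])
E
```

```text
top grip 119 [ 0.5124 -0.1517] ((513.1685180664062, -151.5963592529297), (38.413307189941406, 17.80158805847168), 3.91996431350708) zmed 0.08109014048251406
top resttop 627 [ 0.5107 -0.1483] ((511.9049072265625, -150.91934204101562), (112.09274291992188, 53.45568084716797), 2.979487180709839) zmed 0.034476495429487164
top rim 580 [518.2 159.9] 49.485713958740234 ((518.7499389648438, 159.80191040039062), (95.85291290283203, 96.2049331665039), 0.7517720460891724) 0.06642564885993313
top ring 381 [521.7 166.3] 42.85408401489258 ((518.2528686523438, 160.27694702148438), (70.79669952392578, 69.9287338256836), 17.19901466369629) 0.060100100682534574
scene grip 227 [ 0.5095 -0.1588] ((509.3389892578125, -159.24606323242188), (44.06692123413086, 20.701160430908203), 3.6295154094696045) zmed 0.07968973406142987
scene resttop 806 [ 0.5022 -0.1605] ((510.9958801269531, -154.67823791503906), (110.77274322509766, 50.856876373291016), 2.5329904556274414) zmed 0.03381593106597919
scene rim 550 [514.3 154. ] 51.19424057006836 ((514.5637817382812, 153.555908203125), (98.55745697021484, 97.51383209228516), 53.33000946044922) 0.06533044062080345
scene ring 357 [517.8 157.4] 35.18403625488281 ((518.3320922851562, 158.23922729492188), (65.08149719238281, 65.90807342529297), 19.65955924987793) 0.0586751376022836
```

View pics/o.png

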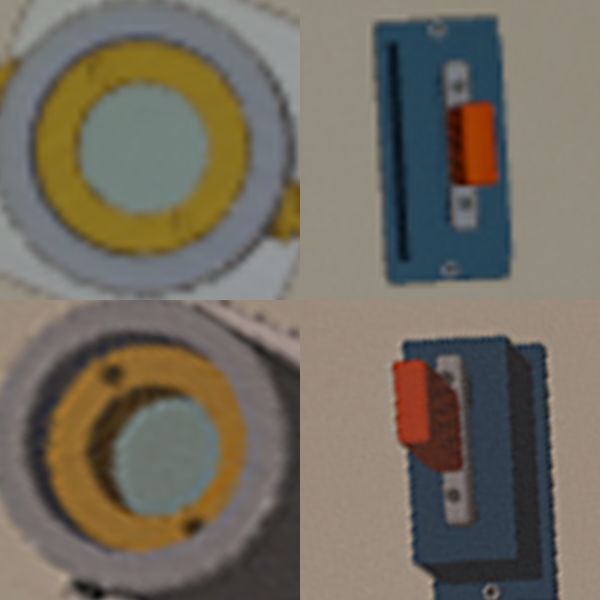

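>>> drive_tool --increments '[[[1,0,0,0,0,0,-8.43],[1,0,0,0,0,0,-8.43],[1,0,0,0,0,0,-8.43],[1,-0.0134,-0.0338,0,0,0,0],[1,-0.0134,-0.0338,0,0,0,0],[1,-0.0134,-0.0338,0,0,0,0],[1,-0.0134,-0.0338,0,0,0,0],[1,-0.0134,-0.0338,0,0,0,0]]]'

```text
time: 1.85
tool_pos: [0.2836, 0.3433, 0.2276]
tcp_rot: [3.141, 0.0, -3.086]
wrist_force: [0.5, -0.3, -0.2]
finger_gap: 0.094
gripper_force: 0.0
```

>>> drive_tool --increments '[[[1,-0.0134,-0.0338,0,0,0,0],[1,-0.0134,-0.0338,0,0,0,0],[1,-0.0134,-0.0338,0,0,0,0],[1,-0.0134,-0.0338,0,0,0,0],[1,-0.0134,-0.0338,0,0,0,0],[1,-0.0134,-0.0338,0,0,0,0],[1,-0.0134,-0.0338,0,0,0,0],[1,-0.0134,-0.0338,0,0,0,0]]]'

```text
time: 2.65
tool_pos: [0.4057, 0.0791, 0.2276]
tcp_rot: [3.142, 0.001, -3.086]
wrist_force: [0.4, 0.7, -1.0]
finger_gap: 0.0941
gripper_force: 0.0
```

>>> drive_tool --increments '[[[1,-0.0134,-0.0338,0,0,0,0],[1,-0.0134,-0.0338,0,0,0,0],[1,-0.0134,-0.0338,0,0,0,0],[1,-0.0134,-0.0338,0,0,0,0],[1,-0.0134,-0.0338,0,0,0,0],[1,-0.0134,-0.0338,0,0,0,0],[1,-0.0134,-0.0338,0,0,0,0],[1,0,0,0,0,0,0]]]'

```text
time: 3.45
tool_pos: [0.5128, -0.1535, 0.2269]
tcp_rot: [-3.141, -0.0, -3.089]
wrist_force: [-0.3, -0.8, 0.2]
finger_gap: 0.094
gripper_force: 0.0
```

>>> drive_tool --increments '[[[1,0,0,0.03,0,0,0],[1,0,0,0.03,0,0,0],[1,0,0,0.03,0,0,0],[1,0,0,0.03,0,0,0],[1,0,0,0.026,0,0,0],[1,0,0,0.01,0,0,0],[1,0,0,0,0,0,0]]]'

```text
time: 4.15
tool_pos: [0.5116, -0.15, 0.0707]
tcp_rot: [3.141, -0.002, -3.086]
wrist_force: [-0.2, 0.2, 0.2]
finger_gap: 0.094
gripper_force: 0.0
```

```bash
python3 - <<'E'
from h import *
p=viewer.get_image("top");q=viewer.get_image("scene")
a=cv2.resize(p["pixels"][160:260,350:480],(520,400),interpolation=3);b=cv2.resize(q["pixels"][215:345,290:430],(431,400),interpolation=3)
b=cv2.resize(b,(280,400)) if 0 else b[:, :280]
cv2.imwrite("pics/g.png",np.hstack([a,b])[:,:,::-1])
print(status.get_state()["tool_pos"])
E
```

```text
[ 0.51263466 -0.15052297  0.07263491]
```

View pics/g.png

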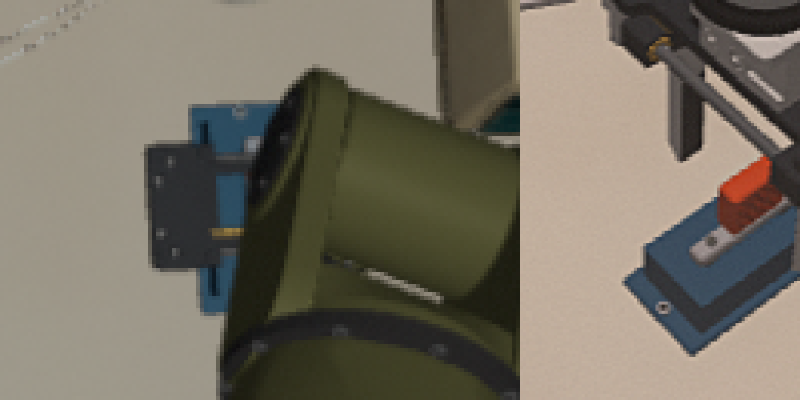

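>>> drive_tool --increments '[[[0,0,0,0,0,0,0],[0,0,0,0,0,0,0],[0,0,0,0,0,0,0],[0,0,0,0,0,0,0],[0,0,0,0,0,0,0],[0,0,0,0,0,0,0],[0,0,0,0,0,0,0],[0,0,0,0,0,0,0]]]'

```text
time: 5.05
tool_pos: [0.5121, -0.1505, 0.0715]
tcp_rot: [3.142, -0.0, -3.086]
wrist_force: [0.0, 0.1, -0.1]
finger_gap: 0.0337
gripper_force: 0.0
```

>>> drive_tool --increments '[[[0,0,0,0,0,0,0],[0,0,0,0,0,0,0],[0,0,0,0,0,0,0]]]'

```text
time: 5.35
tool_pos: [0.5122, -0.1506, 0.0715]
tcp_rot: [-3.141, 0.0, -3.086]
wrist_force: [-0.3, -1.3, -0.1]
finger_gap: 0.0153
gripper_force: 30.0
```

```bash
python3 - <<'E'
from h import *
print({k:np.round(v,4).tolist() for k,v in status.get_state().items()})
E
```

```text
{'time': 5.35, 'qpos': [-0.3545, 0.4482, 1.7139, -0.0001, 0.9794, -1.9809], 'qvel': [-0.0003, -0.0003, -0.0013, -0.0001, -0.0015, 0.0003], 'effort': [0.3558, -55.0002, -28.7069, 0.1133, 0.1663, 0.0052], 'tool_pos': [0.5122, -0.1506, 0.0715], 'tcp_rot': [-3.1414, 0.0001, -3.086], 'wrist_force': [-0.2879, -1.3152, -0.0895], 'ft_torque': [-0.0571, 0.026, 0.0108], 'gripper_force': 29.9997, 'finger_gap': 0.0153}
```

>>> drive_tool --increments '[[[0,0,0,-0.01,0,0,0],[0,0,0,-0.02,0,0,0],[0,0,0,-0.03,0,0,0],[0,0,0,-0.03,0,0,0],[0,0,0,0,0,0,-7],[0,0,0,0,0,0,-7],[0,0,0,0,0,0,-7],[0,0,0,0,0,0,-4.4]]]'

```text
time: 6.15
tool_pos: [0.512, -0.1504, 0.1621]
tcp_rot: [-3.141, 0.0, -2.638]
wrist_force: [0.9, -0.8, -1.7]
finger_gap: 0.0155
gripper_force: 30.0
```

>>> drive_tool --increments '[[[0,-0.0077,0.0135,0,0,0,0],[0,-0.0154,0.027,0,0,0,0],[0,-0.0154,0.027,0,0,0,0],[0,-0.0154,0.027,0,0,0,0],[0,-0.0154,0.027,0,0,0,0],[0,-0.0154,0.027,0,0,0,0],[0,-0.0154,0.027,0,0,0,0],[0,-0.0154,0.027,0,0,0,0]]]'

```text
time: 6.95
tool_pos: [0.5161, 0.0847, 0.1619]
tcp_rot: [3.142, 0.0, -2.645]
wrist_force: [-0.1, -0.5, -1.7]
finger_gap: 0.0159
gripper_force: 30.0
```

>>> drive_tool --increments '[[[0,-0.0154,0.027,0,0,0,0],[0,-0.0154,0.027,0,0,0,0],[0,-0.0077,0.0135,0,0,0,0],[0,0,0,0.01,0,0,0],[0,0,0,0.008,0,0,0],[0,0,0,0,0,0,0],[0,0,0,0,0,0,0]]]'

```text
time: 7.65
tool_pos: [0.5181, 0.1594, 0.1432]
tcp_rot: [3.141, -0.001, -2.644]
wrist_force: [-0.5, -0.2, -1.0]
finger_gap: 0.0157
gripper_force: 30.0
```

```bash
python3 - <<'E'
from h import *
q=viewer.get_image("scene");np.savez("s1.npz",**{k:q[k] for k in("pixels","z_map","K","eye","rotation")})
p=viewer.get_image("top")
b=cv2.resize(q["pixels"][130:230,230:330],(600,600),interpolation=3)
a=cv2.resize(p["pixels"][165:265,255:288],(198,600),interpolation=3)
cv2.imwrite("pics/r.png",np.hstack([b,a])[:,:,::-1])
print({k:np.round(v,4).tolist() for k,v in status.get_state().items()})
E
```

```text
{'time': 7.75, 'qpos': [0.2312, 0.3666, 1.6372, 0.0, 1.1375, -1.8373], 'qvel': [0.0067, -0.0004, -0.0036, -0.0002, -0.0004, 0.0012], 'effort': [-0.0092, -54.4674, -32.6795, -0.0332, 0.0664, -0.0016], 'tool_pos': [0.5184, 0.1597, 0.1437], 'tcp_rot': [-3.1415, 0.0003, -2.6438], 'wrist_force': [-0.7777, -0.1196, -1.2146], 'ft_torque': [0.0681, 0.084, 0.0114], 'gripper_force': 29.9994, 'finger_gap': 0.0158}
```

View pics/r.png

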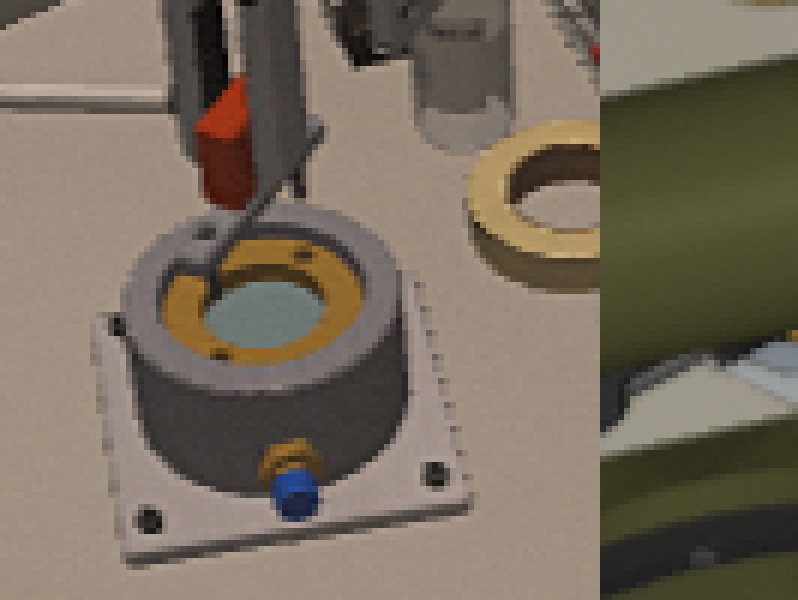

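```bash
python3 - <<'E'
from h import *
p=dict(np.load("s1.npz"));d=np.array([np.cos(-2.644+np.pi),np.sin(-2.644+np.pi)])*.029
c=np.array([.5184,.1597])
print("pins pred",proj(p,[[*(c-d),.0863],[*(c+d),.0863]]), "obs (265.3,179.5),(280,162.8)")
print("holes pred at c",proj(p,[[*(c-d),.0605],[*(c+d),.0605]]), "obs (266.8,189),(280.7,172.3)")
b0=proj(p,[*(c),.0605]);e=1e-3
J=np.stack([(proj(p,[c[0]+e,c[1],.0605])-b0)/1,(proj(p,[c[0],c[1]+e,.0605])-b0)],1);print("px/mm",J)
a=cv2.resize(p["pixels"][155:197,250:297],(47*17,42*14),interpolation=0)  # zoom
cv2.imwrite("pics/z.png",a[:,:,::-1])
E
```

```text
pins pred [[264.90372507 178.5810167 ]
 [278.84702849 161.68971014]] obs (265.3,179.5),(280,162.8)
holes pred at c [[266.1241163  187.65261884]
 [279.79263389 170.73989769]] obs (266.8,189),(280.7,172.3)
px/mm [[ 0.40203116 -0.24669717]
 [-0.19154462 -0.25783324]]
```

View pics/z.png

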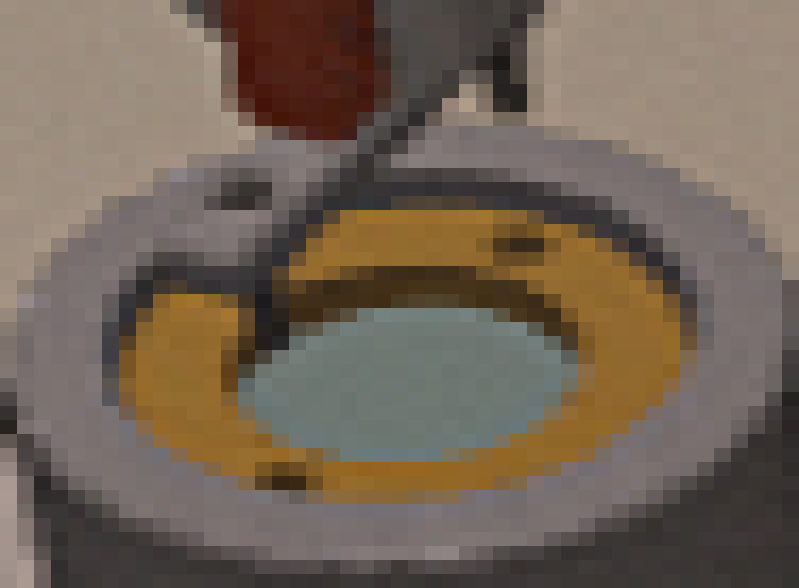

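>>> drive_tool --increments '[[[0,0.0013,-0.0002,0,0,0,0],[0,0,0,0.01,0,0,0],[0,0,0,0.01,0,0,0],[0,0,0,0.004,0,0,0],[0,0,0,0,0,0,0],[0,0,0,0,0,0,0]]]'

```text
time: 8.35
tool_pos: [0.5172, 0.1595, 0.1194]
tcp_rot: [-3.142, -0.0, -2.643]
wrist_force: [0.2, 0.2, -0.7]
finger_gap: 0.0156
gripper_force: 30.0
```

```bash
python3 - <<'E'
from h import *
s=status.get_state();print({k:np.round(s[k],4).tolist() for k in("tool_pos","wrist_force","ft_torque")})
p=viewer.get_image("scene");np.savez("s2.npz",**{k:p[k] for k in("pixels","z_map","K","eye","rotation")})
a=cv2.resize(p["pixels"][155:197,250:297],(47*17,42*14),interpolation=0)
cv2.imwrite("pics/z2.png",a[:,:,::-1])
E
```

```text
{'tool_pos': [0.5172, 0.1595, 0.1194], 'wrist_force': [0.1709, 0.1572, -0.6654], 'ft_torque': [0.0288, 0.0608, -0.0169]}
```

View pics/z2.png

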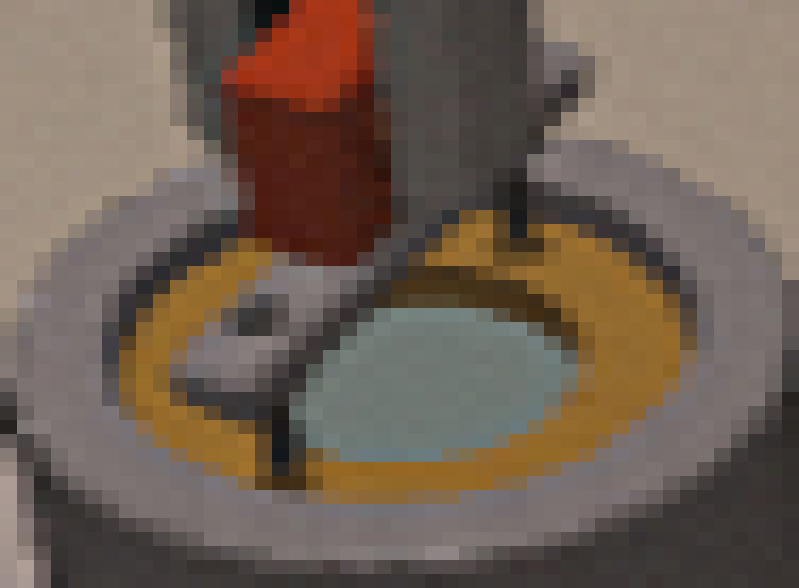

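>>> drive_tool --increments '[[[0,0,0,0.0015,0,0,0],[0,0,0,0.0015,0,0,0],[0,0,0,0,0,0,0]]]'

```text
time: 8.7
tool_pos: [0.5171, 0.1595, 0.1163]
tcp_rot: [3.142, -0.0, -2.643]
wrist_force: [0.3, -0.4, -2.1]
finger_gap: 0.0158
gripper_force: 30.0
```

>>> drive_tool --increments '[[[0,0,0,0.001,0,0,0],[0,0,0,0.001,0,0,0],[0,0,0,0,0,0,0]]]'

```text
time: 9.0
tool_pos: [0.517, 0.1594, 0.1143]
tcp_rot: [3.142, -0.0, -2.643]
wrist_force: [-0.3, 0.1, -1.8]
finger_gap: 0.0157
gripper_force: 30.0
```

>>> drive_tool --increments '[[[0,0,0,0.001,0,0,0],[0,0,0,0.001,0,0,0],[0,0,0,0,0,0,0]]]'

```text
time: 9.3
tool_pos: [0.517, 0.1595, 0.1123]
tcp_rot: [3.142, -0.0, -2.643]
wrist_force: [-0.1, -0.3, -1.2]
finger_gap: 0.016
gripper_force: 30.0
```

>>> drive_tool --increments '[[[0,0,0,0.001,0,0,0],[0,0,0,0.0005,0,0,0],[0,0,0,0,0,0,0]]]'

```text
time: 9.6
tool_pos: [0.5171, 0.1595, 0.1109]
tcp_rot: [3.142, -0.0, -2.643]
wrist_force: [-0.1, -0.0, -1.8]
finger_gap: 0.016
gripper_force: 30.0
```

>>> drive_tool --increments '[[[0,0,0,0.0007,0,0,0],[0,0,0,0,0,0,0]]]'

```text
time: 9.8
tool_pos: [0.5171, 0.1595, 0.1102]
tcp_rot: [3.142, -0.0, -2.643]
wrist_force: [-0.3, 0.1, -1.4]
finger_gap: 0.0154
gripper_force: 30.0
```

>>> drive_tool --increments '[[[0,0,0,0.0006,0,0,0],[0,0,0,0,0,0,0]]]'

```text
time: 10.0
tool_pos: [0.5171, 0.1595, 0.1096]
tcp_rot: [3.142, -0.0, -2.643]
wrist_force: [-0.0, 0.5, -1.9]
finger_gap: 0.0157
gripper_force: 30.0
```

>>> drive_tool --increments '[[[0,0,0,0.0005,0,0,0],[0,0,0,0,0,0,0]]]'

```text
time: 10.2
tool_pos: [0.5171, 0.1595, 0.1091]
tcp_rot: [3.142, -0.0, -2.643]
wrist_force: [0.1, 0.3, -0.9]
finger_gap: 0.0159
gripper_force: 30.0
```

>>> drive_tool --increments '[[[0,0,0,0.0005,0,0,0],[0,0,0,0,0,0,0]]]'

```text
time: 10.4
tool_pos: [0.5172, 0.1595, 0.1089]
tcp_rot: [-3.142, 0.0, -2.643]
wrist_force: [-1.6, -1.3, 0.9]
finger_gap: 0.0157
gripper_force: 30.0
```

>>> drive_tool --increments '[[[0,0,0,0.0005,0,0,0],[0,0,0,0,0,0,0]]]'

```text
time: 10.6
tool_pos: [0.5173, 0.1595, 0.1087]
tcp_rot: [-3.141, 0.001, -2.643]
wrist_force: [-3.4, -1.1, 6.3]
finger_gap: 0.0157
gripper_force: 30.0
```

```bash
python3 - <<'E'
from h import *
s=status.get_state();print({k:np.round(s[k],4).tolist() for k in("tool_pos","wrist_force","ft_torque")})
p=viewer.get_image("scene")
a=cv2.resize(p["pixels"][155:197,250:297],(47*17,42*14),interpolation=0)
cv2.imwrite("pics/z3.png",a[:,:,::-1])
E
```

```text
{'tool_pos': [0.5173, 0.1595, 0.1087], 'wrist_force': [-3.4248, -1.0872, 6.2578], 'ft_torque': [-0.0597, 0.4526, 0.0039]}
```

View pics/z3.png

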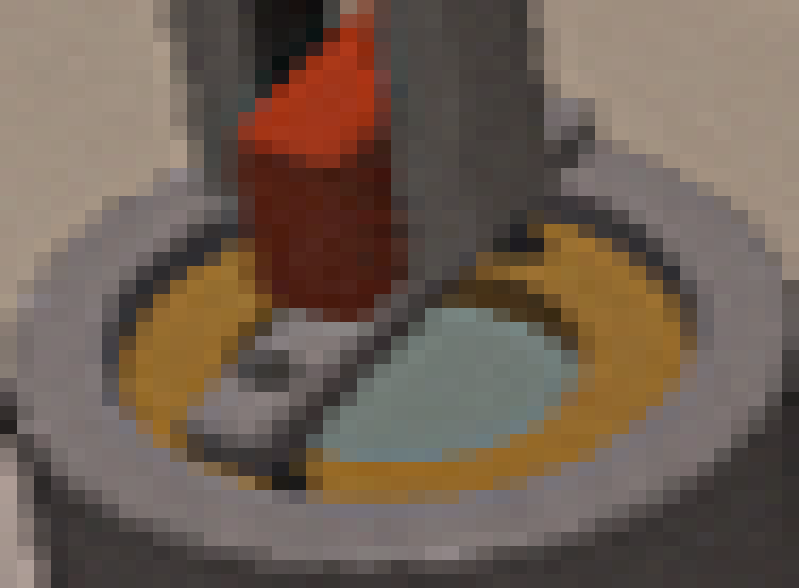

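>>> drive_tool --increments '[[[0,0,0,-0.0003,0,0,0],[0,0,0,0,0,0,2],[0,0,0,0,0,0,2],[0,0,0,0,0,0,2],[0,0,0,0,0,0,0]]]'

```text
time: 11.15
tool_pos: [0.5174, 0.1595, 0.1087]
tcp_rot: [-3.141, 0.001, -2.748]
wrist_force: [-0.5, -1.3, 3.5]
finger_gap: 0.016
gripper_force: 30.0
```

```bash
cat > st.py <<'E'
from h import *
s=status.get_state();print({k:np.round(s[k],4).tolist() for k in("time","tool_pos","tcp_rot","wrist_force","ft_torque")})
E
python3 st.py
```

```text
{'time': 11.15, 'tool_pos': [0.5174, 0.1595, 0.1087], 'tcp_rot': [-3.1414, 0.0007, -2.7479], 'wrist_force': [-0.4517, -1.2662, 3.4864], 'ft_torque': [-0.0452, 0.0425, 0.0237]}
```

>>> drive_tool --increments '[[[0,0,0,0,0,0,2],[0,0,0,0,0,0,2],[0,0,0,0,0,0,0]]]'

```text
time: 11.45
tool_pos: [0.5173, 0.1595, 0.1087]
tcp_rot: [-3.141, 0.001, -2.817]
wrist_force: [0.6, -0.5, 3.2]
finger_gap: 0.0161
gripper_force: 30.0
```

```bash
python3 st.py
```

```text
{'time': 11.45, 'tool_pos': [0.5173, 0.1595, 0.1087], 'tcp_rot': [-3.1415, 0.0006, -2.8169], 'wrist_force': [0.6477, -0.4848, 3.1865], 'ft_torque': [0.005, -0.0395, 0.0277]}
```

>>> drive_tool --increments '[[[0,0,0,0,0,0,2],[0,0,0,0,0,0,2],[0,0,0,0,0,0,2]]]'

```text
time: 11.75
tool_pos: [0.5173, 0.1595, 0.1086]
tcp_rot: [-3.142, 0.001, -2.921]
wrist_force: [-0.4, 0.3, 2.4]
finger_gap: 0.0159
gripper_force: 30.0
```

```bash
python3 st.py
```

```text
{'time': 11.75, 'tool_pos': [0.5173, 0.1595, 0.1086], 'tcp_rot': [-3.1416, 0.0006, -2.9214], 'wrist_force': [-0.3789, 0.302, 2.4224], 'ft_torque': [0.0827, -0.0911, 0.1511]}
```

>>> drive_tool --increments '[[[0,0,0,0,0,0,2]]]'

```text
time: 11.85
tool_pos: [0.5173, 0.1595, 0.1086]
tcp_rot: [3.142, 0.001, -2.956]
wrist_force: [0.6, 0.8, 2.1]
finger_gap: 0.0157
gripper_force: 30.0
```

```bash
python3 st.py; python3 - <<'E'
from h import *
p=viewer.get_image("scene")
a=cv2.resize(p["pixels"][150:200,245:305],(780,600),interpolation=0)
cv2.imwrite("pics/z4.png",a[:,:,::-1])
E
```

```text
{'time': 11.85, 'tool_pos': [0.5173, 0.1595, 0.1086], 'tcp_rot': [3.1416, 0.0005, -2.9563], 'wrist_force': [0.6132, 0.7893, 2.0647], 'ft_torque': [0.0246, -0.1484, 0.0889]}
```

View pics/z4.png

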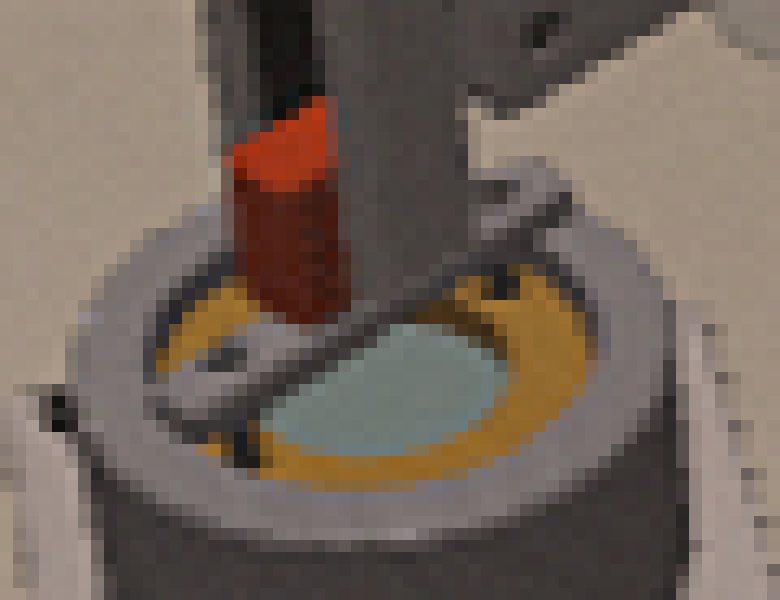

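>>> drive_tool --increments '[[[0,0,0,0,0,0,2],[0,0,0,0.0001,0,0,2]]]'

```text
time: 12.1
tool_pos: [0.5173, 0.1595, 0.1085]
tcp_rot: [3.142, 0.001, -3.026]
wrist_force: [0.0, 0.5, 3.8]
finger_gap: 0.0158
gripper_force: 30.0
```

```bash
python3 st.py
```

```text
{'time': 12.1, 'tool_pos': [0.5173, 0.1595, 0.1085], 'tcp_rot': [3.1415, 0.0006, -3.0257], 'wrist_force': [0.0077, 0.4948, 3.797], 'ft_torque': [0.064, -0.1204, 0.1832]}
```

>>> drive_tool --increments '[[[0,0,0,0,0,0,2],[0,0,0,0,0,0,2]]]'

```text
time: 12.3
tool_pos: [0.5173, 0.1596, 0.1085]
tcp_rot: [3.141, 0.001, -3.096]
wrist_force: [0.2, 0.6, 2.3]
finger_gap: 0.0159
gripper_force: 30.0
```

```bash
python3 st.py
```

```text
{'time': 12.3, 'tool_pos': [0.5173, 0.1596, 0.1085], 'tcp_rot': [3.1414, 0.0006, -3.0955], 'wrist_force': [0.1656, 0.6347, 2.3375], 'ft_torque': [0.1222, -0.1637, 0.1723]}
```

```bash
cat > st.py <<'E'
from h import *
T=[];F=[]
for i in range(6):
    s=status.get_state();T.append(s["ft_torque"]);F.append(s["wrist_force"])
    if i<5: viewer.get_image("scene")
print(round(s["time"],2),"yaw",round(s["tcp_rot"][2],4),"pos",np.round(s["tool_pos"],4),"F",np.round(np.mean(F,0),2),"Tz",np.round(np.array(T)[:,2],3),"mean",np.round(np.mean(T,0),3))
E
python3 st.py
```

```text
12.55 yaw -3.0947 pos [0.5173 0.1595 0.1085] F [0.84 0.49 2.45] Tz [0.172 0.119 0.046 0.048 0.022 0.057] mean [ 0.156 -0.23   0.077]
```

>>> drive_tool --increments '[[[0,0,0,0,0,0,2],[0,0,0,0,0,0,2]]]'

```text
time: 12.75
tool_pos: [0.5172, 0.1596, 0.1084]
tcp_rot: [3.141, 0.0, 3.117]
wrist_force: [0.9, 0.3, 1.3]
finger_gap: 0.0156
gripper_force: 30.0
```

```bash
python3 st.py
```

```text
13.0 yaw 3.1184 pos [0.5172 0.1596 0.1084] F [1.93 1.51 2.13] Tz [ 0.126  0.103  0.035 -0.006  0.023  0.038] mean [ 0.287 -0.389  0.053]
```

```bash
cat > s1.py <<'E'
from h import *
s=status.get_state();print(round(s["time"],2),"yaw",round(s["tcp_rot"][2],4),"F",np.round(s["wrist_force"],2),"T",np.round(s["ft_torque"],3))
E
```

>>> drive_tool --increments '[[[0,-0.0002,0.0002,0,0,0,2],[0,0,0,0,0,0,2]]]'

```text
time: 13.2
tool_pos: [0.5173, 0.1596, 0.1083]
tcp_rot: [-3.141, -0.0, 3.047]
wrist_force: [0.2, 0.7, 2.9]
finger_gap: 0.0161
gripper_force: 30.0
```

```bash
python3 s1.py
```

```text
13.2 yaw 3.047 F [0.2  0.73 2.87] T [ 0.136 -0.3    0.092]
```

>>> drive_tool --increments '[[[0,0,0,0,0,0,2]]]'

```text
time: 13.3
tool_pos: [0.5173, 0.1596, 0.1083]
tcp_rot: [-3.141, -0.0, 3.012]
wrist_force: [2.1, 1.5, 2.3]
finger_gap: 0.016
gripper_force: 30.0
```

```bash
python3 s1.py
```

```text
13.3 yaw 3.012 F [2.1  1.52 2.27] T [ 0.201 -0.317  0.203]
```

>>> drive_tool --increments '[[[0,0,0,0.0001,0,0,2]]]'

```text
time: 13.4
tool_pos: [0.5173, 0.1596, 0.1083]
tcp_rot: [-3.142, 0.0, 2.977]
wrist_force: [0.9, 0.2, 3.5]
finger_gap: 0.0161
gripper_force: 30.0
```

```bash
python3 s1.py
```

```text
13.4 yaw 2.9771 F [0.91 0.17 3.5 ] T [ 0.187 -0.203  0.122]
```

>>> drive_tool --increments '[[[0,0,0,0,0,0,2]]]'

```text
time: 13.5
tool_pos: [0.5173, 0.1596, 0.1082]
tcp_rot: [-3.141, -0.0, 2.942]
wrist_force: [1.4, 0.7, 2.0]
finger_gap: 0.0161
gripper_force: 30.0
```

```bash
python3 s1.py
```

```text
13.5 yaw 2.9422 F [1.42 0.7  2.01] T [ 0.222 -0.289  0.199]
```

>>> drive_tool --increments '[[[0,-0.0001,0.0001,0,0,0,2]]]'

```text
time: 13.6
tool_pos: [0.5173, 0.1597, 0.1082]
tcp_rot: [-3.141, -0.0, 2.907]
wrist_force: [0.1, 0.2, 2.6]
finger_gap: 0.0155
gripper_force: 30.0
```

```bash
python3 s1.py
```

```text
13.6 yaw 2.9073 F [0.13 0.21 2.62] T [ 0.088 -0.081  0.173]
```

>>> drive_tool --increments '[[[0,0,0,0,0,0,2]]]'

```text
time: 13.7
tool_pos: [0.5173, 0.1597, 0.1082]
tcp_rot: [-3.141, -0.0, 2.873]
wrist_force: [1.1, 0.2, 2.3]
finger_gap: 0.0157
gripper_force: 30.0
```

```bash
python3 s1.py
```

```text
13.7 yaw 2.8726 F [1.07 0.22 2.33] T [ 0.073 -0.172  0.207]
```

>>> drive_tool --increments '[[[0,0,0,0.0001,0,0,2]]]'

```text
time: 13.8
tool_pos: [0.5173, 0.1597, 0.1081]
tcp_rot: [-3.141, -0.0, 2.838]
wrist_force: [1.2, -0.2, 3.6]
finger_gap: 0.0159
gripper_force: 30.0
```

```bash
python3 s1.py
```

```text
13.8 yaw 2.8377 F [ 1.17 -0.17  3.62] T [ 0.07  -0.163  0.277]
```

>>> drive_tool --increments '[[[0,0,0,0,0,0,2]]]'

```text
time: 13.9
tool_pos: [0.5174, 0.1597, 0.1082]
tcp_rot: [-3.141, -0.0, 2.803]
wrist_force: [-0.1, 0.3, 2.7]
finger_gap: 0.0159
gripper_force: 30.0
```

```bash
python3 s1.py; python3 st.py
```

```text
13.9 yaw 2.8029 F [-0.13  0.29  2.67] T [ 0.106 -0.167  0.267]
14.15 yaw 2.8042 pos [0.5173 0.1597 0.1081] F [0.52 0.31 2.81] Tz [0.267 0.312 0.207 0.175 0.195 0.213] mean [ 0.088 -0.143  0.228]
```

>>> drive_tool --increments '[[[0,0,0,0,0,0,2]]]'

```text
time: 14.25
tool_pos: [0.5174, 0.1597, 0.1081]
tcp_rot: [-3.141, -0.0, 2.769]
wrist_force: [0.0, 0.9, 2.3]
finger_gap: 0.0157
gripper_force: 30.1
```

```bash
python3 s1.py
```

```text
14.25 yaw 2.769 F [0.01 0.91 2.31] T [ 0.111 -0.12   0.358]
```

>>> drive_tool --increments '[[[0,0,0,0,0,0,2]]]'

```text
time: 14.35
tool_pos: [0.5174, 0.1597, 0.1081]
tcp_rot: [-3.141, -0.0, 2.733]
wrist_force: [0.5, 0.9, 2.0]
finger_gap: 0.0158
gripper_force: 30.1
```

```bash
python3 s1.py
```

```text
14.35 yaw 2.7328 F [0.48 0.92 1.96] T [ 0.113 -0.143  0.341]
```

>>> drive_tool --increments '[[[0,0,0,0,0,0,2]]]'

```text
time: 14.45
tool_pos: [0.5174, 0.1597, 0.1081]
tcp_rot: [-3.141, -0.0, 2.698]
wrist_force: [1.2, 0.5, 2.2]
finger_gap: 0.0159
gripper_force: 30.1
```

```bash
python3 s1.py; python3 st.py
```

```text
14.45 yaw 2.698 F [1.23 0.55 2.16] T [ 0.167 -0.209  0.393]
14.7 yaw 2.6995 pos [0.5174 0.1598 0.1081] F [0.65 0.63 2.22] Tz [0.393 0.385 0.306 0.293 0.343 0.285] mean [ 0.146 -0.167  0.334]
```

>>> drive_tool --increments '[[[0,0,0,0,0,0,1.3],[0,0,0,0,0,0,1.2]]]'

```text
time: 14.9
tool_pos: [0.5174, 0.1598, 0.1081]
tcp_rot: [-3.141, -0.0, 2.653]
wrist_force: [0.2, 0.5, 1.4]
finger_gap: 0.0161
gripper_force: 30.1
```

```bash
python3 s1.py; python3 st.py
```

```text
14.9 yaw 2.653 F [0.21 0.49 1.39] T [ 0.137 -0.203  0.429]
15.15 yaw 2.6546 pos [0.5174 0.1597 0.108 ] F [0.59 0.85 0.95] Tz [0.429 0.405 0.375 0.361 0.416 0.336] mean [ 0.141 -0.133  0.387]
```

>>> drive_tool --increments '[[[0,0,0,0,0,0,-1],[0,0,0,0,0,0,-1],[0,0,0,0,0,0,0]]]'

```text
time: 15.45
tool_pos: [0.5174, 0.1597, 0.1081]
tcp_rot: [-3.141, -0.0, 2.69]
wrist_force: [-0.3, 0.3, 0.5]
finger_gap: 0.0159
gripper_force: 30.0
```

```bash
python3 st.py
```

```text
15.7 yaw 2.6892 pos [0.5174 0.1597 0.1081] F [0.1  0.25 1.24] Tz [-0.001  0.006 -0.05  -0.022  0.027  0.028] mean [ 0.02   0.006 -0.002]
```

>>> drive_tool --increments '[[[0,0,0,-0.003,0,0,0],[0,0,0,-0.004,0,0,0],[0,0,0,-0.005,0,0,0],[0,0,0,-0.02,0,0,0],[0,0,0,-0.02,0,0,0],[0,0,0,0,0,0,-7.27],[0,0,0,0,0,0,-7.27]]]'

```text
time: 16.4
tool_pos: [0.5176, 0.1598, 0.1612]
tcp_rot: [3.141, 0.001, 2.948]
wrist_force: [0.6, -0.5, -1.0]
finger_gap: 0.0159
gripper_force: 30.0
```

>>> drive_tool --increments '[[[0,0,0,0,0,0,-7.27],[0,0,0,0,0,0,-7.27],[0,0.0012,-0.0155,0,0,0,0],[0,0.0022,-0.031,0,0,0,0],[0,0.0022,-0.031,0,0,0,0],[0,0.0022,-0.031,0,0,0,0],[0,0.0022,-0.031,0,0,0,0],[0,0.0022,-0.031,0,0,0,0]]]'

```text
time: 17.2
tool_pos: [0.5142, -0.0132, 0.1605]
tcp_rot: [-3.141, 0.0, -3.09]
wrist_force: [0.5, -0.6, -1.1]
finger_gap: 0.0162
gripper_force: 30.0
```

>>> drive_tool --increments '[[[0,0.0022,-0.031,0,0,0,0],[0,0.0022,-0.031,0,0,0,0],[0,0.0022,-0.031,0,0,0,0],[0,0.0022,-0.031,0,0,0,0],[0,0.0012,-0.0155,0,0,0,0],[0,0,0,0,0,0,0],[0,0,0,0,0,0,0]]]'

```text
time: 17.9
tool_pos: [0.5122, -0.1508, 0.1601]
tcp_rot: [3.141, -0.0, -3.088]
wrist_force: [-0.5, 0.1, -1.2]
finger_gap: 0.0159
gripper_force: 30.0
```

```bash
python3 st.py
```

```text
18.15 yaw -3.0855 pos [ 0.5125 -0.1502  0.1602] F [-0.76 -0.05 -1.37] Tz [-0.004 -0.037 -0.018  0.001 -0.014 -0.02 ] mean [ 0.043 -0.001 -0.015]
```

>>> drive_tool --increments '[[[0,0,0,0.025,0,0,0],[0,0,0,0.025,0,0,0],[0,0,0,0.013,0,0,0],[0,0,0,0.004,0,0,0],[0,0,0,0.003,0,0,0],[0,0,0,0,0,0,0]]]'

```text
time: 18.75
tool_pos: [0.5127, -0.151, 0.0907]
tcp_rot: [-3.141, 0.001, -3.086]
wrist_force: [0.1, -0.1, -0.6]
finger_gap: 0.016
gripper_force: 30.0
```

>>> drive_tool --increments '[[[0,0,0,0.005,0,0,0],[0,0,0,0.005,0,0,0],[0,0,0,0.004,0,0,0],[0,0,0,0.002,0,0,0],[0,0,0,0.001,0,0,0],[0,0,0,0,0,0,0]]]'

```text
time: 19.35
tool_pos: [0.5123, -0.151, 0.0731]
tcp_rot: [3.142, -0.0, -3.086]
wrist_force: [0.4, 1.1, -1.0]
finger_gap: 0.0159
gripper_force: 30.0
```

>>> drive_tool --increments '[[[0,0,0,0.001,0,0,0],[0,0,0,0,0,0,0]]]'

```text
time: 19.55
tool_pos: [0.5124, -0.151, 0.0721]
tcp_rot: [-3.142, 0.0, -3.086]
wrist_force: [0.5, 0.1, -1.7]
finger_gap: 0.0159
gripper_force: 30.0
```

>>> drive_tool --increments '[[[0,0,0,0.0005,0,0,0],[0,0,0,0,0,0,0]]]'

```text
time: 19.75
tool_pos: [0.5124, -0.151, 0.0716]
tcp_rot: [-3.142, 0.0, -3.086]
wrist_force: [-0.6, 1.1, -1.5]
finger_gap: 0.0156
gripper_force: 30.0
```

>>> drive_tool --increments '[[[0,0,0,0.0004,0,0,0],[0,0,0,0,0,0,0]]]'

```text
time: 19.95
tool_pos: [0.5124, -0.151, 0.0715]
tcp_rot: [-3.142, 0.0, -3.086]
wrist_force: [-0.9, 0.7, 2.5]
finger_gap: 0.0156
gripper_force: 30.0
```

Contact on the rest: release and lift clear.

>>> drive_tool --increments '[[[0.3,0,0,0,0,0,0],[0.6,0,0,0,0,0,0],[0.6,0,0,0,0,0,0],[0.6,0,0,0,0,0,0],[0.6,0,0,0,0,0,0],[0.6,0,0,0,0,0,0]]]'

```text
time: 20.55
tool_pos: [0.5124, -0.151, 0.0713]
tcp_rot: [-3.142, -0.0, -3.086]
wrist_force: [0.4, -0.9, -0.8]
finger_gap: 0.0559
gripper_force: 0.0
```

>>> drive_tool --increments '[[[0.6,0,0,-0.01,0,0,0],[0.6,0,0,-0.03,0,0,0],[0.6,0,0,-0.04,0,0,0],[0.6,0,0,-0.04,0,0,0],[0.6,0,0,-0.03,0,0,0],[0.6,0.03,0,0,0,0,0],[0.6,0.04,0,0,0,0,0],[0.6,0.04,0,0,0,0,0]]]'

```text
time: 21.35
tool_pos: [0.4012, -0.1569, 0.2218]
tcp_rot: [-3.141, 0.0, -3.086]
wrist_force: [0.3, -0.8, 0.5]
finger_gap: 0.0562
gripper_force: 0.0
```

```bash
python3 - <<'E'
from h import *
q=viewer.get_image("scene");p=viewer.get_image("top")
b=cv2.resize(q["pixels"][120:340,220:420],(400,440));a=cv2.resize(p["pixels"][130:270,240:440],(400,280))
a=np.vstack([a,np.zeros((160,400,3),np.uint8)])
cv2.imwrite("pics/end.png",np.hstack([b,a])[:,:,::-1])
for n,i in(("s",q),("t",p)):
    w=pts(i);H,S,V=cv2.split(cv2.cvtColor(i["pixels"],cv2.COLOR_RGB2HSV))
    m=(abs(w[...,0]-.51)<.06)&(abs(w[...,1]+.15)<.04)&(w[...,2]>.07)&((H<12)|(H>170))&(S>120)
    print(n,m.sum(),rect(i,m,.08)[1],np.nanmax(w[m][:,2]) if m.any() else 0)
E
python3 s1.py
```

```text
s 224 ((509.20904541015625, -156.56240844726562), (43.927703857421875, 20.21017074584961), 2.372795581817627) 0.08449401600469797
t 122 ((513.266845703125, -148.85855102539062), (38.964500427246094, 17.86365509033203), 5.2455878257751465) 0.08458039057155065
21.45 yaw -3.0876 F [-0.39 -0.88 -0.45] T [ 0.004 -0.022  0.001]
```

View pics/end.png

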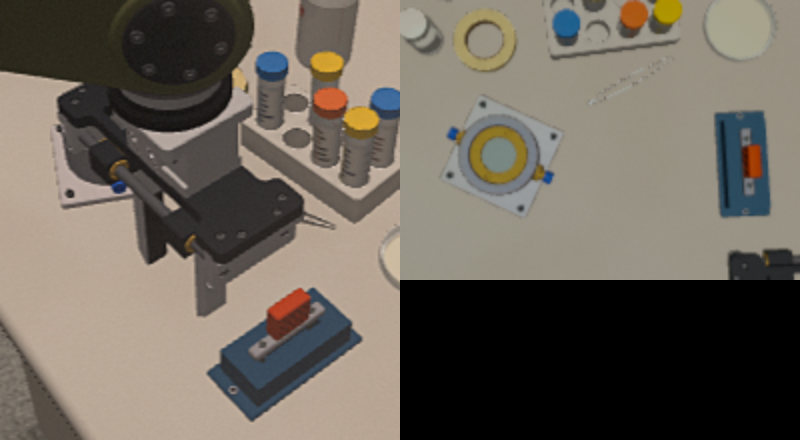

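```bash
python3 -c "
from plant import workorder;print(workorder.sign_off())"
```

```text
the job is handed in; nothing more can be done
None
```

The job is handed in: the ring is closed on the glass and tight at about 0.4 N m (0.42 N m read while turning, 0.37 held), and the spanner is back standing in its rest, about 3 mm sideways of where it started.

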